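# Unscrew the strainer cap and nest it upside down in the first one

### The job

Unscrew the cap from the closed strainer and stack it upside down on the other strainer's cap, which already lies upside down in the black rest ring: the dome of the cap goes into the open mouth of the other one, so that it sits flat on the rim. Leave the two caps nested and still in the rest.

Things in the scene. Friction and masses are not known exactly. Their poses are not given: they have to be found in the camera images.
- cap: Brass cap, 39 mm high, 0.16 kg, screwed on the closed strainer. Origin: centre of its open mouth; z out through the dome, x square to a flat. From the mouth: round collar 50 mm across to 8 mm, eight-sided band 54 mm over flats to 32 mm, flat shoulder, dome 31 mm across, 7 mm high, flat on top (19 mm). Mass centre 20 mm from the mouth. Lies steadily on a flat of its band.
- other_cap: The open strainer's cap, the same, loose, upside down in the rest, its rim 46 mm over the bench. Origin: centre of its mouth; z through the dome, here down. Bore 44 mm, 23 mm deep, with three lugs 4 mm inward. Nested, the upper cap's shoulder lies on this rim, its mouth 32 mm above this origin.
- rest: Fixed black rubber ring, 86 mm across, 14 mm high, hole 37 mm; the other cap's dome hangs in the hole. Origin: centre of its underside, on the bench. The bench to its right (around x 0.47, y -0.15) is free.
- housing: Closed strainer, fixed, z up, origin under its foot (86 x 122 x 10 mm). Pipe stubs along its y to 56 mm out, 34 mm up; shoulder 52 mm wide at 56 mm; neck to 80 mm. Closed cap's mouth at 57 mm. Right-hand thread: counter-clockwise from above the cap rises 22.5 mm a turn (1 mm play); free after 230 degrees, it stays sitting loosely on the neck, upright. It cannot be pulled off before.
- open_housing: The other strainer, the same but without its cap: only in the way. The two strainers may stand in each other's place.
There are look-alikes about, which are no part of the job. Leave any pink, red or white look-alike of the other_cap alone.

How it is judged (in metres and radians):
On the way:
1. the cap is off the strainer (z of cap in the frame of housing above 0.095 m), for 0.2 s.
At the end, for the whole second after the job is handed in: The cap is upside down (within 5.8 degrees), its shoulder on the other cap's rim within 2.5 mm, centred within 8 mm; the other cap is upside down in the rest (within 8 mm of its centre, not lifted over 3 mm); at rest and let go (angle between each of cap, other_cap's own z axis and vertical above 3.04 rad and z of cap in the frame of other_cap between -0.0345 and -0.029 m and horizontal distance between cap and other_cap below 0.008 m and horizontal distance between other_cap and rest below 0.008 m and height (world z) of other_cap below 0.049 m and linear speed of cap below 0.01 m/s); the robot touches nothing.
It also fails if it takes over 72 s, if anything falls off the work surface, if the arm or the gripper's body presses on something with over 40 N, if the wrist force passes 120 N, or if a joint passes its speed limit or range.

### The arm

A 6-joint arm with a two-finger parallel gripper is mounted at the origin on a cart in front of the work surface, level with it; the furniture and walls round the work are solid. World frame = base frame: x ahead of the robot, y to its left, z up, the work surface at z = 0. Lengths are in mm, angles in rad, forces in N, time in s.
With the tool pointing down it reaches from about 350 to 975 mm from the base axis. Payload 7.1 kg.
Tool frame: the origin (TCP) lies midway between the tips of the shut fingers; the grasp point (between the pads) lies 19 mm behind it (ctrl.grip_depth is the distance from the TCP to the grasp point, in mm); z points along the fingers, y is the line along which they close (so a half turn about z gives the same grasp; the last joint's range is limited). The gripper opens to 88 mm and grips with 3 to 60 N. Pads are 20 mm wide; open, the fingers measure 115 mm over their backs; the gripper's body (75 mm by 178 mm) begins 61 mm behind the grasp point.
Start: joints at [1.307, 0.423, 1.63, -0, 1.089, -0.019], TCP at [151.445, 606.357, 222.675] pointing down, gripper open.
Joint ranges: [-3, 3], [-0.9, 2.11], [0.09, 2.58], [-1.31, 4.45], [0.11, 2.69], [-2.54, 2.54]. Speed limits (rad/s): [2.39, 2.39, 3.01, 3.14, 3.14, 3.14].

### API

Orientations are given as a rotation vector (axis times angle).
In Python, from workcell import ctrl, cams gives the robot as it stands.
- The arm moves only by the tool move_arm, never from a script. Its argument "steps" is a list of rows, each a list of 3 entries, a list of its own where there are three numbers: the shift along the tool's x, y, z in units of 25 mm (1.0 is 25 mm), then the turn about the tool's z in units of 5 degrees (1.0 is 5 degrees), then the closure, from 0 (fully open) to 1 (shut). A call has 1 to 20 rows; each row shifts and turns the commanded pose from where the row before left it, along the tool's axes as they then stand; what a row does not reach is not made up. A row lasts 1/12 s, in which the tool goes at most 41.7 mm and 7.16 degrees, less where a joint would pass 70% of its speed; a pose out of reach is approached as far as the arm can. A call is refused whole if a number of a shift passes 1 or a number of a turn 1, either way. A call with a gripper value outside its range is refused whole. The fingers move at their own pace and stop on an object; the grip force is fixed at half the most. Time passes only in rows, so rows that do not move let the fingers close. It gives the time, the measured TCP pose, the force, the opening and the grip force at its end, in the units of the state.
- ctrl.get_obs(): the state, without advancing time (a new reading comes with each control period).
- cams.get_image(name): name is "scene" or "top" or "wrist"; returns a dict with "image" (480x640x3 uint8, red, green, blue), "camera_matrix" (3x3 intrinsics, pixels), "k1" (the pictures are not rectified: a ray, as slopes to the right and down, at radius r is drawn at 1 + k1 r^2 times it, then the intrinsics apply), "xyz" and "rotation" of the camera in the world; the wrist camera has in their place "mount" (4x4, takes a point from camera to tool coordinates, whose origin is the TCP and whose axes are the flange's). Camera axes: x right, y down, z forward; pixel columns grow to the right and rows downward; lengths in mm; the calibration is good to about 2 mm. A picture is of the moment at which its call begins: read the wrist's pose just before it. There is no depth.
- ctrl.close_job(): hands the job in; it is judged then, once.
Trained networks look in the newest picture that a camera, given by its name, has taken for a name from the list of things; names that differ only in an ending like _2 or _b are one class to them, and where a whole thing is asked for, a point or a joint stands for the part that bears it (a point fixed in the world has none). Each returns a list of dicts, best first, with "p" (0 to 1); they miss things now and then, are a little off and sometimes report something else, mostly with a low value. They report only what shows in the picture. A call takes as long as a camera call. They do not tell look-alikes from the thing itself.
- cams.boxes_of(camera, thing): "rect" ([centre column, centre row, width, height] in pixels, round what is visible of it).
- cams.cut_out(camera, thing): "pixels" (480x640 bool, what is visible of it) and "rect" ([centre column, centre row, width, height] in pixels, round what is visible of it).
The state is a dict: "t": time; "qpos": joint angles; "qvel": joint speeds; "joint_torque": joint torques, N m; "ee_pos": TCP position; "orientation": TCP orientation; "ft_force": force on the tool from outside, world axes, zero at the start; "moment": the same for the moment, N m; "width": finger opening in mm; "grasp_force": force on a finger pad.
Only numpy, scipy, OpenCV 4.12 (cv2) and the standard library are available. Lean on these libraries where they do the work, as an engineer would, in place of code of your own. Each camera call takes 0.05 s, during which the arm holds its last target. There are 200 camera calls.

## Working session

There is one attempt and no reset: what is moved stays moved. The work goes in short steps, Python scripts to look and compute and a tool call to move; the robot and the scene stay as the last step left them, time stands still between calls to the robot, and variables do not carry over. Pictures are saved under pics/ and viewed, at most 12 in all, crops included, and the job is handed in when it is done.

Besides the shell and the picture viewer there is one more tool, called after "Emit:" as name(argument=value, ...), one argument or row to a line, values as JSON. move_arm: Moves the arm, as the interface text tells. Its arguments: {"type":"object","properties":{"steps":{"type":"array"}},"required":["steps"]}

```bash
ls; mkdir -p pics
cat > h.py <<'E'
import numpy as np, cv2
from scipy.spatial.transform import Rotation as R
from workcell import ctrl, cams
def ray(c,px,obs=None):
    K=c["camera_matrix"];k=c["k1"]
    d=np.array([(px[0]-K[0][2])/K[0][0],(px[1]-K[1][2])/K[1][1]]);u=d.copy()
    for _ in range(20): u=d/(1+k*(u@u))
    v=np.array([u[0],u[1],1.])
    if "mount" in c:
        T=np.eye(4);T[:3,:3]=R.from_rotvec(obs["orientation"]).as_matrix();T[:3,3]=obs["ee_pos"]
        M=T@np.array(c["mount"]);return M[:3,3],M[:3,:3]@v
    return np.array(c["xyz"]),np.array(c["rotation"])@v
def at(c,px,z,obs=None):
    o,d=ray(c,px,obs);return o+d*(z-o[2])/d[2]
def proj(c,P,obs=None):
    if "mount" in c:
        T=np.eye(4);T[:3,:3]=R.from_rotvec(obs["orientation"]).as_matrix();T[:3,3]=obs["ee_pos"]
        M=T@np.array(c["mount"]);o=M[:3,3];Rm=M[:3,:3]
    else: o=np.array(c["xyz"]);Rm=np.array(c["rotation"])
    p=Rm.T@(np.array(P)-o);u=p[:2]/p[2];u=u*(1+c["k1"]*(u@u));K=c["camera_matrix"]
    return np.array([K[0][0]*u[0]+K[0][2],K[1][1]*u[1]+K[1][2]])
E
python3 - <<'E'
from h import *
o=ctrl.get_obs();print(o, ctrl.grip_depth)
print(R.from_rotvec(o["orientation"]).as_matrix().round(3))
for n in ["scene","top"]:
    c=cams.get_image(n);cv2.imwrite(f"pics/{n}0.png",c["image"][:,:,::-1])
    print(n,c["xyz"],c["k1"],np.array(c["camera_matrix"]).tolist())
    for t in ["cap","other_cap","rest","housing","open_housing"]:
        print(t,[(np.round(b["rect"]).tolist(),round(b["p"],2),at(c,b["rect"][:2],45).round().tolist()) for b in cams.boxes_of(n,t)])
E
```

```text
pics
{'t': 0.0, 'qpos': array([ 1.30700198e+00,  4.23855688e-01,  1.63068156e+00,  2.90320057e-05,
        1.08861793e+00, -1.89918867e-02]), 'qvel': array([-0.0010163 , -0.00141943, -0.00017955, -0.0001565 ,  0.00048074,
        0.00127021]), 'joint_torque': array([-1.56343009e-05, -5.44626939e+01, -2.73655128e+01,  6.44238107e-02,
        2.28468730e-02, -1.16177639e-04]), 'ee_pos': array([151.29395399, 605.8332242 , 221.89575625]), 'orientation': array([-3.83566247e-01, -3.11784093e+00,  2.42402157e-03]), 'ft_force': array([-0.54820047, -0.00115918,  0.45014237]), 'moment': array([-0.01479723,  0.01649057, -0.03566539]), 'grasp_force': 0.0, 'width': 87.79672449084912} 18.700000000000003
[[-0.97   0.242 -0.   ]
 [ 0.242  0.97  -0.002]
 [ 0.    -0.002 -1.   ]]
scene [ 319.67521329 -409.67134243  781.60278293] -0.08004860706979369 [[455.06702926994683, 0.0, 325.82139145874356], [0.0, 455.06702926994683, 244.57030863844972], [0.0, 0.0, 1.0]]Traceback (most recent call last):
  File "<stdin>", line 8, in <module>
  File "h.py", line 14, in at
    o,d=ray(c,px,obs);return o+d*(z-o[2])/d[2]
                                          ~^^^
IndexError: invalid index to scalar variable.
```

```bash
sed -i 's/np.array(c\["rotation"\])/rot(c["rotation"])/' h.py
cat >> h.py <<'E'
def rot(r):
    r=np.array(r);return R.from_rotvec(r).as_matrix() if r.shape==(3,) else r
E
python3 - <<'E'
from h import *
ims=[]
for n in ["scene","top"]:
    c=cams.get_image(n);cv2.imwrite(f"pics/{n}0.png",c["image"][:,:,::-1])
    print(n,c["xyz"],c["k1"],c["rotation"])
    for t in ["cap","other_cap","rest","housing","open_housing"]:
        print(t,[(np.round(b["rect"]).tolist(),round(b["p"],2),at(c,b["rect"][:2],45).round().tolist()) for b in cams.boxes_of(n,t)])
E
```

```text
scene [ 319.67521329 -409.67134243  781.60278293] -0.08004860706979369 [-2.35377898  0.60972328 -0.21180771]
cap [([270.0, 209.0, 24.0, 36.0], 0.59, [563.0, 324.0, 45.0])]
other_cap [([281.0, 331.0, 32.0, 31.0], 0.95, [448.0, 16.0, 45.0]), ([332.0, 278.0, 30.0, 31.0], 0.87, [590.0, 76.0, 45.0]), ([468.0, 310.0, 25.0, 31.0], 0.67, [780.0, -117.0, 45.0]), ([267.0, 284.0, 30.0, 34.0], 0.56, [468.0, 129.0, 45.0]), ([265.0, 185.0, 25.0, 25.0], 0.56, [586.0, 406.0, 45.0])]
rest [([282.0, 338.0, 44.0, 40.0], 0.69, [443.0, 3.0, 45.0])]
housing [([276.0, 230.0, 60.0, 37.0], 0.78, [547.0, 254.0, 45.0])]
open_housing [([388.0, 328.0, 52.0, 63.0], 0.81, [624.0, -76.0, 45.0]), ([284.0, 337.0, 47.0, 44.0], 0.68, [446.0, 3.0, 45.0])]
top [ 505.82069412  180.20885428 1062.83296295] 0.01746818027204252 [-2.20453037  2.15851234 -0.13328906]
cap [([255.0, 266.0, 30.0, 26.0], 0.8, [563.0, 299.0, 45.0]), ([259.0, 269.0, 66.0, 54.0], 0.39, [556.0, 289.0, 45.0])]
other_cap [([328.0, 310.0, 25.0, 26.0], 0.91, [474.0, 141.0, 45.0]), ([355.0, 252.0, 31.0, 26.0], 0.84, [597.0, 86.0, 45.0]), ([194.0, 254.0, 28.0, 27.0], 0.61, [586.0, 429.0, 45.0]), ([381.0, 320.0, 24.0, 27.0], 0.57, [454.0, 28.0, 45.0]), ([440.0, 166.0, 28.0, 29.0], 0.56, [790.0, -99.0, 45.0])]
rest [([377.0, 320.0, 39.0, 36.0], 0.98, [454.0, 37.0, 45.0])]
housing [([257.0, 272.0, 63.0, 54.0], 0.74, [551.0, 295.0, 45.0])]
open_housing [([420.0, 239.0, 66.0, 56.0], 0.66, [630.0, -53.0, 45.0])]
```

View pics/scene0.png

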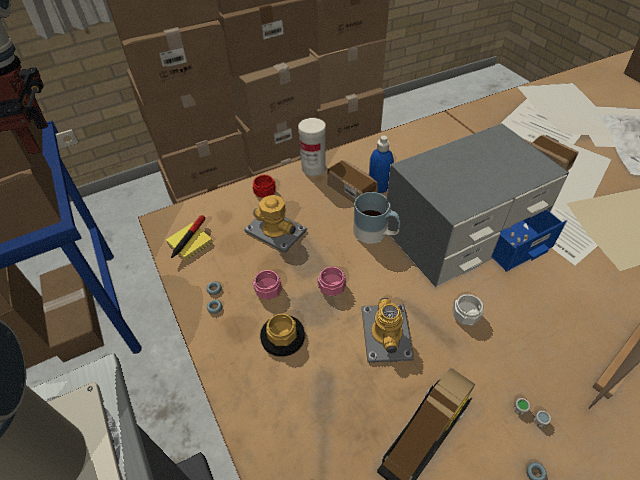

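View pics/top0.png

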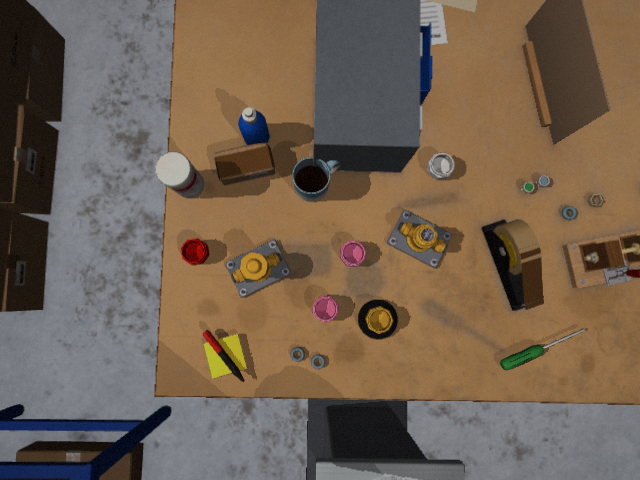

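Scene picture shows the following candidates.
- **Strainers:** the closed one with its cap is at scene (272,212) / top (257,268). The open one is at scene (388,325) / top (420,239).
- **Brass cap in the black ring (the target):** scene (281,331) / top (378,320).
- **Look-alikes to leave alone:** pink at top (325,309) and (352,253), red at top (194,252), white at top (440,166).

I choose the brass cap in the ring as other_cap and the closed strainer on the left as housing.

```bash
cat >> h.py <<'E'
def go(P,yaw=None):
    "steps to move TCP to P in tool units, total"
    o=ctrl.get_obs();M=R.from_rotvec(o["orientation"]).as_matrix()
    d=M.T@(np.array(P)-o["ee_pos"])/25
    y=np.degrees(np.arctan2(M[1,1],M[0,1]))
    print("pos",o["ee_pos"].round(1),"tool y az",y.round(2),"shift units",d.round(3),"q",o["qpos"].round(2),"t",round(o["t"],2),"w",round(o["width"],1),"F",o["ft_force"].round(1))
E
python3 - <<'E'
from h import *
c=cams.get_image("top")
print(at(c,(255,266),90),at(c,(380,320),46))
c2=cams.get_image("wrist");print(np.array(c2["mount"]).round(3).tolist(),c2["camera_matrix"][0],c2["k1"])
print(at(cams.get_image("scene"),(271,206),85))
go([560,293,222])
E
```

```text
[560.86650804 293.107001    90.        ] [454.81168473  31.04166795  46.        ]
[[0.001, -0.953, -0.302, 84.869], [1.0, 0.001, 0.0, -0.347], [0.0, -0.302, 0.953, -162.002], [0.0, 0.0, 0.0, 1.0]] [355.3748931    0.         323.81853713] -0.045495445899856476
[555.11155447 290.96253481  85.        ]
pos [151.4 606.4 222.7] tool y az 75.98 shift units [-18.893  -8.201   0.027] q [ 1.31  0.42  1.63 -0.    1.09 -0.02] t 0.85 w 87.8 F [ 0.4  1.  -0.1]
```

Emit:
move_arm(
  steps=[
    [[-0.95,-0.41,0],0,0],
    [[-0.95,-0.41,0],0,0],
    [[-0.95,-0.41,0],0,0],
    [[-0.95,-0.41,0],0,0],
    [[-0.95,-0.41,0],0,0],
    [[-0.95,-0.41,0],0,0],
    [[-0.95,-0.41,0],0,0],
    [[-0.95,-0.41,0],0,0],
    [[-0.95,-0.41,0],0,0],
    [[-0.95,-0.41,0],0,0],
    [[-0.95,-0.41,0],0,0],
    [[-0.95,-0.41,0],0,0],
    [[-0.95,-0.41,0],0,0],
    [[-0.95,-0.41,0],0,0],
    [[-0.95,-0.41,0],0,0],
    [[-0.95,-0.41,0],0,0],
    [[-0.95,-0.41,0],0,0],
    [[-0.95,-0.41,0],0,0],
    [[-0.95,-0.41,0],0,0],
    [[-0.8,-0.41,0],0,0],
  ],
)

```text
t: 2.52
ee_pos: [560.3, 292.3, 222.8]
orientation: [0.384, 3.118, 0.0]
ft_force: [-0.7, 0.2, -0.3]
width: 87.8
grasp_force: 0.0
```

```bash
cat > look.py <<'E'
from h import *
import sys
o=ctrl.get_obs();c=cams.get_image("wrist");cv2.imwrite(f"pics/{sys.argv[1]}.png",c["image"][:,:,::-1])
for t in sys.argv[2:]:
    n,z=t.split(":")
    for b in cams.cut_out("wrist",n):
        m=b["pixels"];ys,xs=np.nonzero(m)
        print(n,np.round(b["rect"]).tolist(),round(b["p"],2),at(c,(xs.mean(),ys.mean()),float(z),o).round(1))
go([560,293,222])
E
python3 look.py w1 cap:85 housing:10
```

```text
cap [328.0, 220.0, 65.0, 66.0] 0.8 [556.7 296.5  85. ]
housing [326.0, 199.0, 135.0, 130.0] 0.67 [546.1 299.6  10. ]
pos [559.8 292.3 222.5] tool y az 75.83 shift units [0.    0.031 0.021] q [ 0.46  0.43  1.61  0.    1.09 -0.86] t 2.67 w 87.8 F [ 0.2 -0.6 -0.5]
```

View pics/w1.png

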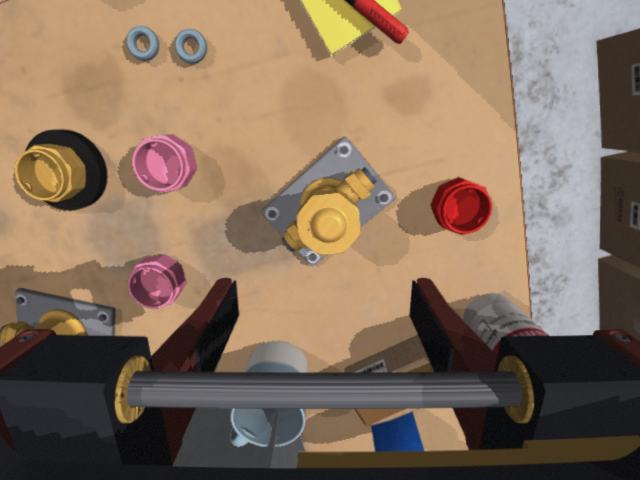

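Wrist view: the brass closed strainer is at (329,222), with fixed foot corners at (344,138), (396,197), (313,263) and (263,212). The target cap in the ring is at (50,172), and the pink ones are at (164,162) and (156,280). I fit the octagon pose next.

```bash
cat >> h.py <<'E'
from scipy.optimize import minimize
def octo(r,a): # over-flats radius r, x square to a flat
    t=a+np.pi/8+np.arange(8)*np.pi/4; return np.c_[np.cos(t),np.sin(t)]*r/np.cos(np.pi/8)
def circ(r): t=np.linspace(0,2*np.pi,40); return np.c_[np.cos(t),np.sin(t)]*r
def fitcap(c,o,mask,x0,layers,S=4):
    "layers: (kind,r,z); returns x,y,angle, iou"
    big=cv2.resize(mask.astype(np.float32),None,fx=S,fy=S,interpolation=cv2.INTER_LINEAR)>.5
    def f(p):
        pts=[]
        for k,r,z in layers:
            q=(octo(r,p[2]) if k=='o' else circ(r))+p[:2]
            pts+=[proj(c,[*v,z],o) for v in q]
        h=cv2.convexHull((np.array(pts)*S+S/2).astype(np.float32)).astype(int)
        m=np.zeros(big.shape,np.uint8);cv2.fillPoly(m,[h],1);m=m>0
        return -(m&big).sum()/(m|big).sum()
    best=min((minimize(f,[x0[0],x0[1],a],method="Nelder-Mead",options=dict(initial_simplex=[[x0[0],x0[1],a],[x0[0]+4,x0[1],a],[x0[0],x0[1]+4,a],[x0[0],x0[1],a+.2]])) for a in (0,.2,.4,.6)),key=lambda s:s.fun)
    return best.x[:2],np.degrees(best.x[2])%45,-best.fun
CAPUP=lambda z:[('c',25,z),('o',27,z+8),('o',27,z+32),('c',9.5,z+39)]
CAPDN=lambda z:[('c',25,z),('o',27,z-8),('o',27,z-32)]
E
python3 - <<'E'
from h import *
o=ctrl.get_obs();c=cams.get_image("wrist")
b=cams.cut_out("wrist","cap")[0];print(fitcap(c,o,b["pixels"],[558,295],CAPUP(57)))
P=[at(c,p,10,o)[:2] for p in [(344,138),(396,197),(313,263),(263,212)]]
print(np.round(P,1),np.mean(P,0),[np.linalg.norm(P[i]-P[i-1]).round(1) for i in range(4)])
e=P[0]-P[3]+P[1]-P[2];print("housing y az",np.degrees(np.arctan2(e[1],e[0])))
for b in cams.cut_out("wrist","other_cap"): print(b["rect"],b["p"])
im=c["image"][170:280,260:400,::-1];cv2.imwrite("pics/w1c.png",cv2.resize(im,None,fx=5,fy=5,interpolation=2))
E
```

```text
(array([558.20688576, 296.18808973]), np.float64(36.38636664186148), np.float64(0.9776517922457937))
[[494.3 329.6]
 [567.2 369.7]
 [618.8 264.5]
 [548.3 226.9]] [557.17179173 297.67286505] [np.float64(116.0), np.float64(83.2), np.float64(117.2), np.float64(79.9)]
housing y az 116.91433795871824
[163.0, 164.4, 62.4, 58.5] 0.7
[157.4, 283.6, 54.8, 57.1] 0.6
[461.6, 205.8, 59.6, 54.4] 0.6
[48.0, 173.7, 71.5, 57.4] 0.58
```

View pics/w1c.png

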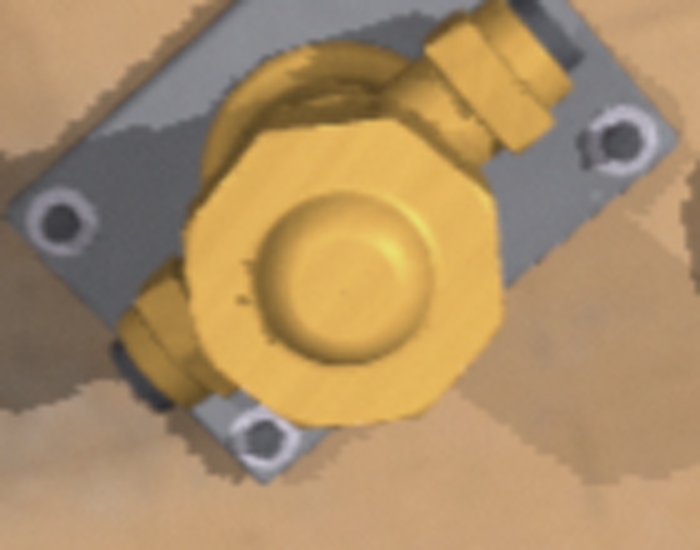

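Crop confirms it: brass closed strainer, dome at (345,280) in the crop, flat edges about 4° off the tool axes. Now I turn the wrist clockwise so the whole unscrewing fits in one sweep.

Emit:
move_arm(
  steps=[
    [[0,0,0],1,0],
    [[0,0,0],1,0],
    [[0,0,0],1,0],
    [[0,0,0],1,0],
    [[0,0,0],1,0],
    [[0,0,0],1,0],
    [[0,0,0],1,0],
    [[0,0,0],1,0],
    [[0,0,0],1,0],
    [[0,0,0],1,0],
    [[0,0,0],1,0],
    [[0,0,0],1,0],
    [[0,0,0],1,0],
    [[0,0,0],1,0],
    [[0,0,0],1,0],
    [[0,0,0],1,0],
    [[0,0,0],1,0],
    [[0,0,0],1,0],
    [[0,0,0],1,0],
    [[0,0,0],1,0],
  ],
)

```text
t: 4.48
ee_pos: [557.9, 294.3, 222.8]
orientation: [-2.637, -1.707, 0.0]
ft_force: [0.3, -0.4, -0.4]
width: 87.4
grasp_force: 0.0
```

Emit:
move_arm(
  steps=[
    [[0,0,0],1,0],
    [[0,0,0],1,0],
    [[0,0,0],1,0],
    [[0,0,0],1,0],
    [[0,0,0],1,0],
    [[0,0,0],1,0],
    [[0,0,0],1,0],
    [[0,0,0],1,0],
    [[0,0,0],1,0],
    [[0,0,0],1,0],
    [[0,0,0],1,0],
    [[0,0,0],1,0],
    [[0,0,0],1,0],
    [[0,0,0],1,0],
    [[0,0,0],1,0],
    [[0,0,0],0,0],
  ],
)

```text
t: 5.82
ee_pos: [558.0, 294.2, 222.8]
orientation: [-3.132, 0.249, 0.0]
ft_force: [-0.3, 0.2, -0.1]
width: 88.0
grasp_force: 0.0
```

Run:
```python
from h import *
o=ctrl.get_obs();c=cams.get_image("wrist")
b=cams.cut_out("wrist","cap")[0];print(b["p"],b["rect"],fitcap(c,o,b["pixels"],[558,295],CAPUP(57)))
go([558,296.8,59])
```

```text
0.88 [321.3, 221.0, 64.0, 63.6] (array([558.76394796, 296.99906056]), np.float64(37.072833281973566), np.float64(0.9562898806568471))
pos [558.3 294.  222.8] tool y az -98.8 shift units [-0.028 -0.11   6.55 ] q [0.47 0.43 1.62 0.   1.09 2.19] t 5.92 w 88.1 F [-1.2  0.  -0. ]
```

Emit:
move_arm(
  steps=[
    [[-0.02,-0.1,0.5],0,0],
    [[0,0,0.8],0,0],
    [[0,0,0.8],0,0],
    [[0,0,0.8],0,0],
    [[0,0,0.8],0,0],
    [[0,0,0.8],0,0],
    [[0,0,0.8],0,0],
    [[0,0,0.5],0,0],
    [[0,0,0.4],0,0],
    [[0,0,0.15],0,0],
    [[0,0,0],0,0.25],
    [[0,0,0],0,0.3],
    [[0,0,0],0,0.36],
    [[0,0,0],0,0.42],
    [[0,0,0],0,0.6],
    [[0,0,0],0,1],
    [[0,0,0],0,1],
    [[0,0,0],0,1],
    [[0,0,0],0,1],
  ],
)

```text
t: 7.5
ee_pos: [559.3, 296.0, 64.7]
orientation: [-3.131, 0.247, -0.001]
ft_force: [-1.1, -0.4, 5.6]
width: 53.8
grasp_force: 29.9
```

Run:
```python
from h import *
go([558.5,296.6,59]);print(ctrl.get_obs()["moment"],ctrl.get_obs()["grasp_force"])
```

```text
pos [559.3 296.   64.7] tool y az -99.03 shift units [-0.034 -0.017  0.228] q [0.47 0.64 1.7  0.   0.81 2.2 ] t 7.5 w 53.8 F [-1.1 -0.4  5.6]
[-0.04720301  0.32178964 -0.0530909 ] 29.930355548858643
```

Emit:
move_arm(
  steps=[
    [[0,0,0],0,0.3],
    [[0,0,0],0,0.3],
    [[0,0,0],0,0.3],
    [[-0.02,-0.02,0.23],0,0.3],
    [[0,0,0],0,0.36],
    [[0,0,0],0,0.45],
    [[0,0,0],0,1],
    [[0,0,0],0,1],
    [[0,0,0],0,1],
  ],
)

```text
t: 8.25
ee_pos: [558.3, 296.3, 58.0]
orientation: [3.132, -0.247, -0.0]
ft_force: [-0.3, -0.1, -1.9]
width: 53.7
grasp_force: 30.0
```

Emit:
move_arm(
  steps=[
    [[0,0,-0.01],-1,1],
    [[0,0,-0.0125],-1,1],
    [[0,0,-0.0125],-1,1],
    [[0,0,-0.0125],-1,1],
    [[0,0,-0.0125],-1,1],
    [[0,0,-0.0125],-1,1],
  ],
)

```text
t: 8.75
ee_pos: [558.4, 296.3, 60.0]
orientation: [3.088, 0.578, -0.0]
ft_force: [0.1, -0.1, -1.6]
width: 54.1
grasp_force: 30.0
```

Run:
```python
from h import *
go([558.5,296.6,59]);print(ctrl.get_obs()["moment"],ctrl.get_obs()["grasp_force"])
```

```text
pos [558.4 296.3  60. ] tool y az -68.78 shift units [ 0.007 -0.008  0.039] q [ 0.47  0.64  1.7  -0.    0.8   1.67] t 8.75 w 54.1 F [ 0.1 -0.1 -1.6]
[-0.03943469  0.10522877  0.01752667] 29.970024204812944
```

Emit:
move_arm(
  steps=[
    [[0,0,-0.0125],-1,1],
    [[0,0,-0.0125],-1,1],
    [[0,0,-0.0125],-1,1],
    [[0,0,-0.0125],-1,1],
    [[0,0,-0.0125],-1,1],
    [[0,0,-0.0125],-1,1],
    [[0,0,-0.0125],-1,1],
    [[0,0,-0.0125],-1,1],
    [[0,0,-0.0125],-1,1],
    [[0,0,-0.0125],-1,1],
    [[0,0,-0.0125],-1,1],
    [[0,0,-0.0125],-1,1],
    [[0,0,-0.0125],-1,1],
    [[0,0,-0.0125],-1,1],
    [[0,0,-0.0125],-1,1],
    [[0,0,-0.0125],-1,1],
    [[0,0,-0.0125],-1,1],
    [[0,0,-0.0125],-1,1],
    [[0,0,-0.0125],-1,1],
    [[0,0,-0.0125],-1,1],
  ],
)

```text
t: 10.42
ee_pos: [559.6, 295.3, 66.4]
orientation: [1.541, 2.736, -0.0]
ft_force: [4.6, -6.2, -2.5]
width: 54.2
grasp_force: 30.0
```

Emit:
move_arm(
  steps=[
    [[0,0,-0.0125],-1,1],
    [[0,0,-0.0125],-1,1],
    [[0,0,-0.0125],-1,1],
    [[0,0,-0.0125],-1,1],
    [[0,0,-0.0125],-1,1],
    [[0,0,-0.0125],-1,1],
    [[0,0,-0.0125],-1,1],
    [[0,0,-0.0125],-1,1],
    [[0,0,-0.0125],-1,1],
    [[0,0,-0.0125],-1,1],
    [[0,0,-0.0125],-1,1],
    [[0,0,-0.0125],-1,1],
    [[0,0,-0.0125],-1,1],
    [[0,0,-0.0125],-1,1],
    [[0,0,-0.0125],-1,1],
    [[0,0,-0.0125],-1,1],
    [[0,0,-0.0125],-1,1],
    [[0,0,-0.0125],-1,1],
    [[0,0,-0.0125],-1,1],
    [[0,0,-0.0125],-1,1],
  ],
)

```text
t: 12.08
ee_pos: [560.6, 296.7, 73.2]
orientation: [-1.104, 2.936, -0.0]
ft_force: [5.8, -0.2, -2.6]
width: 53.8
grasp_force: 30.0
```

Emit:
move_arm(
  steps=[
    [[0,0,-0.01],-1,1],
    [[0,0,0],-1,1],
    [[0,0,-0.04],0,1],
    [[0,0,-0.04],0,1],
    [[0,0,-0.04],0,1],
    [[0,0,0],0,1],
  ],
)

```text
t: 12.58
ee_pos: [559.8, 297.2, 76.3]
orientation: [-1.348, 2.834, 0.0]
ft_force: [4.4, 2.5, -2.9]
width: 54.0
grasp_force: 30.0
```

Emit:
move_arm(
  steps=[
    [[0,0,-0.1],0,1],
    [[0,0,-0.2],0,1],
    [[0,0,-0.3],0,1],
    [[0,0,-0.3],0,1],
    [[0,0,-0.4],0,1],
    [[0,0,-0.4],0,1],
    [[0,0,-0.4],0,1],
    [[0,0,0],0,1],
    [[0,0,0],0,1],
  ],
)

```text
t: 13.33
ee_pos: [558.9, 296.6, 129.4]
orientation: [-1.351, 2.834, 0.0]
ft_force: [0.2, -0.0, -2.4]
width: 53.6
grasp_force: 30.0
```

```bash
python3 look.py w2 cap:130 housing:10
```

```text
cap [324.0, 309.0, 132.0, 124.0] 0.92 [562.8 303.2 130. ]
housing [323.0, 213.0, 174.0, 125.0] 0.81 [553.2 285.8  10. ]
pos [558.  296.2 127.8] tool y az 140.97 shift units [ 0.052 -0.139 -3.769] q [ 0.47  0.55  1.67 -0.    0.92 -1.99] t 13.48 w 53.9 F [-0.5 -0.2 -1.5]
```

View pics/w2.png

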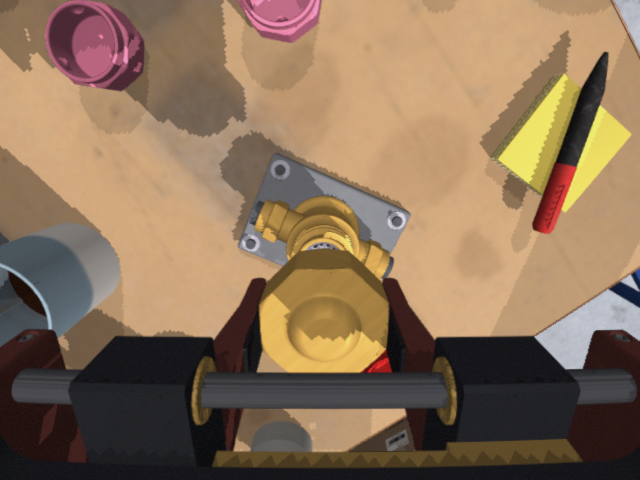

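Picture shows the cap held free at (325,315) and the bare neck at (322,245). Plan: pivot the cap in the grip by pressing its near rim down on the neck edge from the robot side (tool x = away from neck). First I align tool y with the pipe axis and stand off.

Emit:
move_arm(
  steps=[
    [[0,0,0],1,1],
    [[0,0,0],1,1],
    [[0,0,0],1,1],
    [[0,0,0],1,1],
    [[0,0,0],0.8,1],
    [[0.4,0,0],0,1],
    [[0.4,0,0],0,1],
    [[0.4,0,0],0,1],
    [[0.4,0,0],0,1],
    [[0.1,0,0],0,1],
    [[0,0,0],0,1],
  ],
)

```text
t: 14.4
ee_pos: [519.5, 276.6, 128.4]
orientation: [0.734, -3.054, 0.0]
ft_force: [0.8, 0.2, -1.3]
width: 54.1
grasp_force: 30.0
```

Run:
```python
from h import *
go([520.1,277.1,84])
o=ctrl.get_obs();c=cams.get_image("wrist")
b=cams.cut_out("wrist","cap")[0];z=o["ee_pos"][2]-1
print(fitcap(c,o,b["pixels"],o["ee_pos"][:2],CAPUP(z)))
# neck width: project rings
im=c["image"][:,:,::-1].copy()
for r,z in ((18,80),(21,80),(26,56)):
    cv2.polylines(im,[np.array([proj(c,[558.5+q[0],296.5+q[1],z],o) for q in circ(r)]).astype(int)],True,(0,0,255) if z==80 else (255,0,0),1)
cv2.imwrite("pics/w3.png",cv2.resize(im[130:380,200:450],None,fx=2.4,fy=2.4,interpolation=2))
```

```text
pos [519.5 276.6 128.4] tool y az 117.01 shift units [-0.033  0.008  1.774] q [ 0.47  0.49  1.77 -0.    0.87 -1.57] t 14.4 w 54.1 F [ 0.8  0.2 -1.3]
(array([516.42253487, 275.77037654]), np.float64(26.960943931187575), np.float64(0.9365434664819108))
```

View pics/w3.png

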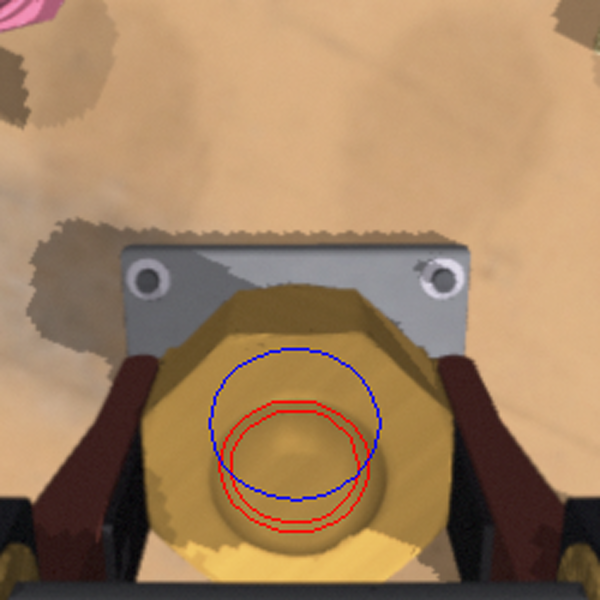

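Emit:
move_arm(
  steps=[
    [[-0.1,0,0.4],0,1],
    [[0,0,0.6],0,1],
    [[0,0,0.5],0,1],
    [[0,0,0.3],0,1],
    [[0,0,0.1],0,1],
    [[0.04,0,0.1],0,1],
    [[0.04,0,0.12],0,1],
    [[0.04,0,0.12],0,1],
  ],
)

```text
t: 15.17
ee_pos: [521.1, 277.6, 74.1]
orientation: [-0.732, 3.053, 0.001]
ft_force: [-4.6, -1.2, 15.3]
width: 53.5
grasp_force: 30.0
```

Run:
```python
from h import *
go([558.5,296.5,61.3])
```

```text
pos [521.1 277.6  74.1] tool y az 116.97 shift units [-1.674 -0.004  0.518] q [ 0.47  0.58  1.79  0.    0.77 -1.57] t 15.17 w 53.5 F [-4.6 -1.2 15.3]
```

Emit:
move_arm(
  steps=[
    [[0.05,0,0.1],0,1],
    [[0.05,0,0.12],0,1],
    [[0.03,0,0.12],0,1],
    [[0.02,0,0.12],0,1],
  ],
)

```text
t: 15.5
ee_pos: [518.0, 275.9, 62.8]
orientation: [-0.732, 3.052, 0.001]
ft_force: [-4.2, -0.3, 11.8]
width: 53.8
grasp_force: 30.0
```

```bash
python3 look.py w4 cap:80
python3 - <<'E'
import cv2
cv2.imwrite("pics/w4c.png",cv2.resize(cv2.imread("pics/w4.png")[130:400,180:460],None,fx=2,fy=2))
E
```

```text
cap [324.0, 312.0, 132.0, 117.0] 0.77 [516.6 276.1  80. ]
pos [517.7 275.8  62.3] tool y az 116.97 shift units [-1.837 -0.154 -6.382] q [ 0.47  0.59  1.81  0.    0.74 -1.57] t 15.6 w 54.1 F [-3.  -1.1  8.3]
```

View pics/w4c.png

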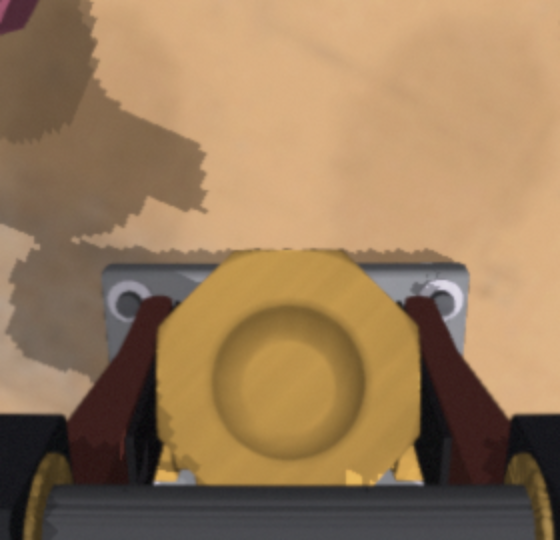

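The picture shows the shoulder facing the camera, dome at (290,380) in the crop, so the cap is tilting about 30° in the grip as planned. I continue the stroke.

Emit:
move_arm(
  steps=[
    [[0.02,0,0.12],0,1],
    [[0,0,0.12],0,1],
    [[-0.02,0,0.12],0,1],
    [[-0.03,0,0.12],0,1],
    [[-0.05,0,0.12],0,1],
    [[-0.04,0,0.06],0,1],
  ],
)

```text
t: 16.1
ee_pos: [518.9, 276.5, 45.2]
orientation: [0.733, -3.054, 0.0]
ft_force: [-6.6, -2.7, 9.0]
width: 53.7
grasp_force: 30.0
```

```bash
python3 look.py w5 cap:80
python3 - <<'E'
import cv2
cv2.imwrite("pics/w5c.png",cv2.resize(cv2.imread("pics/w5.png")[130:400,180:460],None,fx=2,fy=2))
E
```

```text
cap [326.0, 307.0, 142.0, 124.0] 0.71 [506.7 271.   80. ]
pos [518.6 276.2  44.6] tool y az 116.98 shift units [-1.767 -0.154 -7.099] q [ 0.47  0.62  1.8   0.    0.72 -1.57] t 16.2 w 53.6 F [-2.1 -2.  -0.6]
```

View pics/w5c.png

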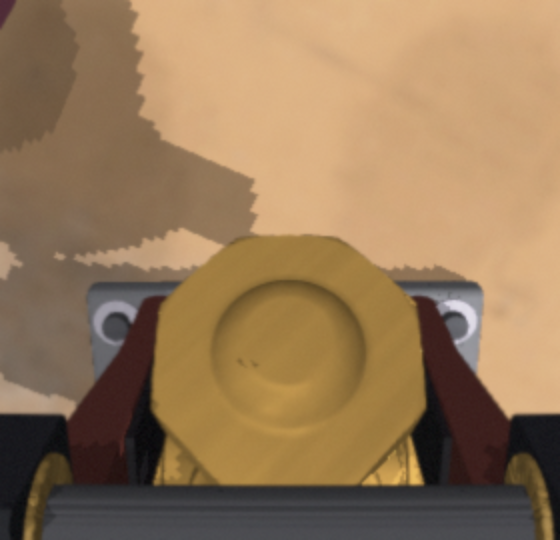

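```bash
cat >> h.py <<'E'
def capaxis(c,o,th,s,g0=20.0):
    "point on cap axis at s mm from mouth, tilt th deg (0 mouth down, 90 mouth toward -x tool)"
    M=R.from_rotvec(o["orientation"]).as_matrix();t=np.radians(th)
    g=o["ee_pos"]-M[:,2]*18.7
    dome=np.sin(t)*M[:,0]-np.cos(t)*M[:,2]
    return g+dome*(s-g0)
E
python3 - <<'E'
from h import *
o=ctrl.get_obs();c=cams.get_image("wrist")
for th in range(30,100,10): print(th,*[proj(c,capaxis(c,o,th,s),o).round(1) for s in (32,39)])
E
```

```text
30 [322.3 319.9] [322.3 320.1]
40 [322.3 314.9] [322.3 311.8]
50 [322.3 310.1] [322.3 303.9]
60 [322.3 305.7] [322.3 296.8]
70 [322.4 301.8] [322.3 290.5]
80 [322.4 298.5] [322.4 285.4]
90 [322.4 296. ] [322.4 281.6]
```

The dome now faces the camera more (crop centre (289,355), flat at (288,332)), so the tilt is about 65–70°. I push towards the neck so the upper rim turns further.

Emit:
move_arm(
  steps=[
    [[-0.05,0,0],0,1],
    [[-0.05,0,0],0,1],
    [[-0.05,0,0],0,1],
    [[0,0,0],0,1],
  ],
)

```text
t: 16.58
ee_pos: [518.9, 276.3, 43.5]
orientation: [0.731, -3.047, 0.003]
ft_force: [-11.2, -5.8, 3.5]
width: 53.9
grasp_force: 30.0
```

Run:
```python
from h import *
go([558.5,296.5,61.3])
```

```text
pos [518.9 276.3  43.5] tool y az 116.98 shift units [-1.771  0.002 -0.728] q [ 0.47  0.62  1.8  -0.    0.73 -1.57] t 16.58 w 53.9 F [-11.2  -5.8   3.5]
```

```bash
cat >> h.py <<'E'
def tiltfit(t0=80,rowmax=365):
    o=ctrl.get_obs();c=cams.get_image("wrist");bs=cams.cut_out("wrist","cap")
    bs=[b for b in bs if abs(b["rect"][0]-324)<40 and b["rect"][1]>240]
    if not bs: print("no cap");return
    m=bs[0]["pixels"].copy();m[rowmax:]=0
    M=R.from_rotvec(o["orientation"]).as_matrix();g=o["ee_pos"]-M[:,2]*18.7
    def f(p):
        t=np.radians(p[0]);dome=np.sin(t)*M[:,0]-np.cos(t)*M[:,2];u=np.cos(t)*M[:,0]+np.sin(t)*M[:,2]
        pts=[]
        for q,s in ((circ(25),0),(octo(27,0),8),(octo(27,0),32),(circ(15.5),32),(circ(9.5),39)):
            for a in q: pts.append(proj(c,g+M[:,0]*p[1]+dome*(s-20)+u*a[0]+M[:,1]*a[1],o))
        h=cv2.convexHull((np.array(pts)*4+2).astype(np.float32)).astype(int)
        k=np.zeros((1920,2560),np.uint8);cv2.fillPoly(k,[h],1)
        k=cv2.resize(k.astype(np.float32),(640,480),interpolation=cv2.INTER_AREA);k[rowmax:]=0
        return np.abs(k-m).sum()/m.sum()
    r=[(f([t,x]),t,x) for t in range(t0-40,t0+41,4) for x in (-4,-2,0,2,4)]
    r.sort();print("tilt fits",[(round(a,3),t,x) for a,t,x in r[:6]])
    return o,c
E
python3 - <<'E'
from h import *
tiltfit(70)
E
```

```text
tilt fits [(np.float64(0.057), 54, 4), (np.float64(0.059), 58, 4), (np.float64(0.059), 34, 4), (np.float64(0.061), 50, 4), (np.float64(0.062), 30, 4), (np.float64(0.064), 62, 4)]
```

Emit:
move_arm(
  steps=[
    [[-0.06,0,0],0,1],
    [[-0.06,0,0],0,1],
    [[-0.06,0,0],0,1],
    [[0,0,0],0,1],
  ],
)

```text
t: 17.02
ee_pos: [520.9, 277.0, 41.5]
orientation: [0.73, -3.042, 0.005]
ft_force: [-10.7, -7.2, -6.9]
width: 53.4
grasp_force: 30.0
```

Run:
```python
from h import *
go([558.5,296.5,61.3]);tiltfit(70)
```

```text
pos [520.9 277.   41.5] tool y az 116.98 shift units [-1.684  0.012 -0.814] q [ 0.47  0.63  1.79 -0.    0.73 -1.57] t 17.02 w 53.4 F [-10.7  -7.2  -6.9]
tilt fits [(np.float64(0.051), 54, 4), (np.float64(0.053), 58, 4), (np.float64(0.053), 34, 4), (np.float64(0.055), 50, 4), (np.float64(0.056), 30, 4), (np.float64(0.058), 62, 4)]
```

The reading by mask is ambiguous, but the tilt is clearly past the tipping angle. I back off to the free bench on the robot side, where I press and drag along tool +x so friction finishes the 90° and the band flat settles on the bench.

Emit:
move_arm(
  steps=[
    [[0.3,0,0],0,1],
    [[0.5,0,0],0,1],
    [[0.6,0,0],0,1],
    [[0.6,0,0.1],0,1],
    [[0.3,0,0.3],0,1],
    [[0,0,0.3],0,1],
    [[0,0,0],0,1],
  ],
)

```text
t: 17.7
ee_pos: [475.5, 254.2, 25.6]
orientation: [0.733, -3.055, 0.0]
ft_force: [0.6, -0.0, -1.7]
width: 53.9
grasp_force: 30.0
```

Run:
```python
from h import *
go([558.5,296.5,13]);tiltfit(70)
```

```text
pos [475.5 254.2  25.6] tool y az 116.97 shift units [-3.726  0.004  0.503] q [ 0.47  0.61  1.92 -0.    0.62 -1.57] t 17.7 w 53.9 F [ 0.6 -0.  -1.7]
tilt fits [(np.float64(0.048), 54, 4), (np.float64(0.05), 58, 4), (np.float64(0.051), 34, 4), (np.float64(0.052), 30, 4), (np.float64(0.053), 50, 4), (np.float64(0.055), 62, 4)]
```

Emit:
move_arm(
  steps=[
    [[0,0,0.3],0,1],
    [[0,0,0.15],0,1],
    [[0.1,0,0.08],0,1],
    [[0.15,0,0.05],0,1],
    [[0.15,0,0.04],0,1],
    [[0.15,0,0.03],0,1],
    [[0.15,0,0.02],0,1],
    [[0.15,0,0.02],0,1],
  ],
)

```text
t: 18.47
ee_pos: [456.2, 244.3, 9.6]
orientation: [-0.733, 3.055, -0.0]
ft_force: [0.3, 0.4, -2.5]
width: 53.7
grasp_force: 30.0
```

Run:
```python
from h import *
go([558.5,296.5,8.3]);tiltfit(80)
```

```text
pos [456.2 244.3   9.6] tool y az 116.98 shift units [-4.592e+00  3.000e-03  5.100e-02] q [ 0.47  0.62  1.97 -0.    0.56 -1.57] t 18.47 w 53.7 F [ 0.3  0.4 -2.5]
tilt fits [(np.float64(0.055), 56, 4), (np.float64(0.057), 52, 4), (np.float64(0.058), 60, 4), (np.float64(0.06), 48, 4), (np.float64(0.064), 40, 4), (np.float64(0.065), 64, 4)]
```

Emit:
move_arm(
  steps=[
    [[0.05,0,0.05],0,1],
    [[0.05,0,0.04],0,1],
    [[0.05,0,0.04],0,1],
    [[0,0,0],0,1],
  ],
)

```text
t: 18.9
ee_pos: [453.0, 242.7, 6.0]
orientation: [0.733, -3.054, 0.0]
ft_force: [-0.2, -0.6, -1.4]
width: 54.2
grasp_force: 30.0
```

```bash
python3 look.py w6
python3 - <<'E'
import cv2,sys
sys.path.insert(0,".")
im=cv2.imread("pics/w6.png")[200:380,230:420]
cv2.imwrite("pics/w6c.png",cv2.resize(im,None,fx=3,fy=3,interpolation=2))
E
```

```text
pos [453.1 242.8   6.1] tool y az 116.98 shift units [-4.718 -0.148 -8.637] q [ 0.47  0.62  1.97 -0.    0.55 -1.57] t 18.95 w 53.7 F [ 0.9  1.  -1.7]
```

View pics/w6c.png

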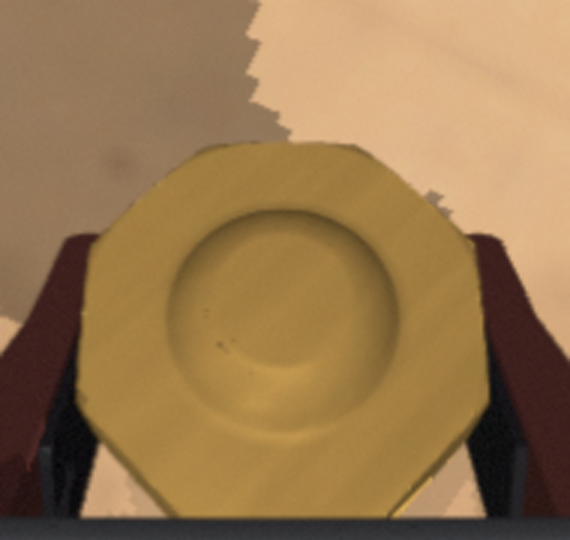

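The picture shows the whole shoulder octagon facing the camera (dome at crop (283,322), vertices clear). I solve its pose from those vertices.

Run:
```python
from h import *
c=cams.get_image("wrist")
px=np.array([(208,148),(355,145),(473,240),(490,400),(90,258),(78,398),(172,517),(392,517)],float)/3+[230,200]
a,b=27,11.18
# local: u right(tool y), v up(image), face plane; dome out of plane toward camera
px=px[:6]
obj=np.array([(-b,a,0),(b,a,0),(a,b,0),(a,-b,0),(-a,b,0),(-a,-b,0)],float)
K=np.array(c["camera_matrix"]);d=np.array([c["k1"],0,0,0.])
ok,rs,ts,err=cv2.solvePnPGeneric(obj,px,K,d,flags=cv2.SOLVEPNP_IPPE)
M=np.array(c["mount"])
for r,t,e in zip(rs,ts,err):
    Rm=M[:3,:3]@cv2.Rodrigues(r)[0];T=(M@np.r_[t[:,0],1])[:3]
    n=Rm[:,2];n=n if n[0]>0 else -n
    # n: dome dir in tool ; tilt: dome=(sin,-cos) in (x,z)
    print(e,"centre tool",T.round(1),"dome dir",n.round(3),"tilt",np.degrees(np.arctan2(n[0],-n[2])).round(1),"cap pt s=20",(T-12*n).round(1))
```

```text
[1.1369149] centre tool [ 14.5   0.4 -33.2] dome dir [ 0.768 -0.089 -0.634] tilt 50.5 cap pt s=20 [  5.3   1.4 -25.5]
[3.41286253] centre tool [ 12.6   1.  -32.1] dome dir [ 0.008  0.094 -0.996] tilt 0.5 cap pt s=20 [ 12.5  -0.1 -20.2]
```

Tilt is about 52°, and the cap has slid about 7 mm up the pads. One more stroke on the neck edge: up, back in, then down.

Emit:
move_arm(
  steps=[
    [[0,0,-0.6],0,1],
    [[0,0,-0.8],0,1],
    [[-0.5,0,-0.5],0,1],
    [[-0.8,0,-0.1],0,1],
    [[-0.8,0,0],0,1],
    [[-0.6,0,0],0,1],
    [[-0.3,0,0],0,1],
    [[0,0,0.1],0,1],
    [[0,0,0.1],0,1],
  ],
)

```text
t: 19.75
ee_pos: [519.5, 276.5, 50.7]
orientation: [0.733, -3.054, 0.0]
ft_force: [-0.4, 0.4, -2.7]
width: 53.7
grasp_force: 30.0
```

Run:
```python
from h import *
go([558.5,296.5,61.3])
```

```text
pos [519.5 276.5  50.7] tool y az 116.98 shift units [-1.752  0.004 -0.425] q [ 0.47  0.61  1.8  -0.    0.73 -1.57] t 19.75 w 53.7 F [-0.4  0.4 -2.7]
```

Emit:
move_arm(
  steps=[
    [[-0.05,0,0.1],0,1],
    [[-0.02,0,0.1],0,1],
    [[-0.02,0,0.1],0,1],
    [[-0.03,0,0.1],0,1],
    [[-0.03,0,0.1],0,1],
  ],
)

```text
t: 20.17
ee_pos: [522.0, 277.9, 39.0]
orientation: [0.732, -3.053, 0.001]
ft_force: [-5.4, -2.7, 8.7]
width: 53.8
grasp_force: 30.0
```

Emit:
move_arm(
  steps=[
    [[-0.04,0,0.1],0,1],
    [[-0.04,0,0.1],0,1],
    [[-0.04,0,0.1],0,1],
    [[0,0,0],0,1],
  ],
)

```text
t: 20.5
ee_pos: [524.5, 279.1, 30.7]
orientation: [0.732, -3.052, 0.001]
ft_force: [-4.8, -2.1, 2.5]
width: 53.9
grasp_force: 30.0
```

```bash
cat >> h.py <<'E'
def ellfit(save=None,t0=80,box=(200,380,230,420)):
    "tilt from edge-match of shoulder octagon + dome outlines, free offsets"
    o=ctrl.get_obs();c=cams.get_image("wrist");g=cv2.cvtColor(c["image"],cv2.COLOR_RGB2GRAY)
    if save: cv2.imwrite(save,c["image"][:,:,::-1])
    e=cv2.Canny(cv2.GaussianBlur(g,(3,3),0),25,70);e[:box[0]]=0;e[374:]=0
    dt=np.minimum(cv2.distanceTransform(255-e,cv2.DIST_L2,5),6)
    Mt=np.array(c["mount"]);K=np.array(c["camera_matrix"]);inv=np.linalg.inv(Mt)
    L=lambda P:np.vstack([P[i]+(P[i-1]-P[i])*w for i in range(8) for w in np.linspace(0,1,12)])
    rings=[(L(octo(27,0)),32),(circ(15.5),32)]
    def f(p):
        t=np.radians(p[0]);d=np.array([np.sin(t),0,-np.cos(t)]);u=np.array([np.cos(t),0,np.sin(t)])
        cost=0;n=0
        for q,s in rings:
            P=np.array([p[1],p[3],p[2]])+d*(s-20)+q[:,:1]*u+q[:,1:]*np.array([0,1,0])
            Pc=P@inv[:3,:3].T+inv[:3,3]
            uv=Pc[:,:2]/Pc[:,2:];uv=uv*(1+c["k1"]*(uv**2).sum(1,keepdims=True))*[K[0,0],K[1,1]]+[K[0,2],K[1,2]]
            k=(uv[:,1]<372)&(uv[:,1]>0)
            cost+=cv2.remap(dt,uv[k,0].astype(np.float32),uv[k,1].astype(np.float32),cv2.INTER_LINEAR).sum();n+=k.sum()
        return cost/n
    rs=[minimize(f,[t,x,z,0],method="Nelder-Mead",options=dict(initial_simplex=np.array([[t,x,z,0]]*5)+np.vstack([np.zeros(4),np.diag([6,4,4,2])]))) for t in range(t0-40,t0+41,8) for x in (0,6) for z in (-20,-27)]
    rs.sort(key=lambda r:r.fun)
    for r in rs[:4]: print("tilt,x,z,y",r.x.round(1),"cost",round(r.fun,2))
E
python3 - <<'E'
from h import *
go([558.5,296.5,61.3]);ellfit("pics/w7.png",70)
E
```

```text
pos [524.5 279.1  30.7] tool y az 116.97 shift units [-1.525  0.004 -1.228] q [ 0.47  0.65  1.79  0.    0.71 -1.57] t 20.5 w 53.9 F [-4.8 -2.1  2.5]
tilt,x,z,y [ 65.5   8.4 -27.4   0.6] cost 1.82
tilt,x,z,y [ 65.6   8.5 -27.5   0.6] cost 1.82
tilt,x,z,y [ 65.5   8.4 -27.4   0.6] cost 1.82
tilt,x,z,y [ 65.5   8.4 -27.4   0.6] cost 1.82
```

Emit:
move_arm(
  steps=[
    [[0.3,0,0],0,1],
    [[0.6,0,0],0,1],
    [[0.8,0,0],0,1],
    [[0.7,0,0],0,1],
    [[0.2,0,0.3],0,1],
    [[0,0,0.4],0,1],
    [[0,0,0.2],0,1],
    [[0,0,0.1],0,1],
    [[0,0,0],0,1],
  ],
)

```text
t: 21.3
ee_pos: [468.7, 250.7, 5.2]
orientation: [0.733, -3.055, 0.0]
ft_force: [0.2, 0.3, -1.7]
width: 53.7
grasp_force: 30.0
```

Run:
```python
from h import *
go([558.5,296.5,4]);ellfit(None,70)
```

```text
pos [468.7 250.7   5.2] tool y az 116.97 shift units [-4.031e+00  3.000e-03  4.600e-02] q [ 0.47  0.64  1.93 -0.    0.57 -1.57] t 21.3 w 53.7 F [ 0.2  0.3 -1.7]
tilt,x,z,y [ 64.7   8.2 -27.1   0.6] cost 1.21
tilt,x,z,y [ 64.7   8.2 -27.    0.6] cost 1.21
tilt,x,z,y [ 64.7   8.2 -27.1   0.6] cost 1.21
tilt,x,z,y [ 64.7   8.2 -27.    0.6] cost 1.21
```

Emit:
move_arm(
  steps=[
    [[0,0,0.06],0,1],
    [[0.05,0,0.02],0,1],
    [[0,0,0],0,0.36],
    [[0,0,0],0,0.33],
    [[0,0,0],0,0.31],
    [[0,0,0],0,0.31],
    [[0,0,0],0,0.31],
    [[0,0,0],0,0.31],
  ],
)

```text
t: 22.02
ee_pos: [467.2, 249.9, 4.4]
orientation: [-0.733, 3.055, 0.0]
ft_force: [0.2, -0.1, 0.3]
width: 60.2
grasp_force: 0.0
```

Run:
```python
from h import *
go([558.5,296.5,4]);ellfit("pics/w8.png",80)
```

```text
pos [467.2 249.9   4.4] tool y az 116.97 shift units [-4.1e+00  4.0e-03  1.7e-02] q [ 0.47  0.64  1.94 -0.    0.57 -1.57] t 22.02 w 60.2 F [ 0.2 -0.1  0.3]
tilt,x,z,y [113.7  18.  -40.9  -0.4] cost 2.93
tilt,x,z,y [116.5   8.4 -32.1   0.5] cost 3.06
tilt,x,z,y [116.5   8.4 -32.1   0.5] cost 3.06
tilt,x,z,y [116.4   8.4 -32.2   0.5] cost 3.06
```

Emit:
move_arm(
  steps=[
    [[0,0,0],0,0.1],
    [[0,0,0],0,0],
    [[0,0,0],0,0],
    [[0,0,-0.5],0,0],
    [[0,0,-0.9],0,0],
    [[0,0,-0.9],0,0],
    [[0,0,-0.9],0,0],
    [[0,0,-0.9],0,0],
    [[0,0,-0.5],0,0],
    [[0,0,0],0,0],
  ],
)

```text
t: 22.9
ee_pos: [468.8, 250.8, 122.8]
orientation: [-0.731, 3.049, 0.002]
ft_force: [1.1, -0.0, -0.0]
width: 88.0
grasp_force: 0.0
```

```bash
python3 look.py w9 cap:27
python3 - <<'E'
import sys;sys.path.insert(0,".")
import cv2
im=cv2.imread("pics/w9.png")
cv2.imwrite("pics/w9c.png",cv2.resize(im[80:380,180:480],None,fx=2,fy=2))
E
```

```text
cap [324.0, 157.0, 80.0, 77.0] 0.74 [413.  222.9  27. ]
pos [467.3 250.  120. ] tool y az 116.98 shift units [-4.092 -0.15  -4.076] q [ 0.47  0.43  1.91 -0.    0.8  -1.57] t 23.0 w 88.0 F [ 0.3 -0.2 -0.9]
```

View pics/w9c.png

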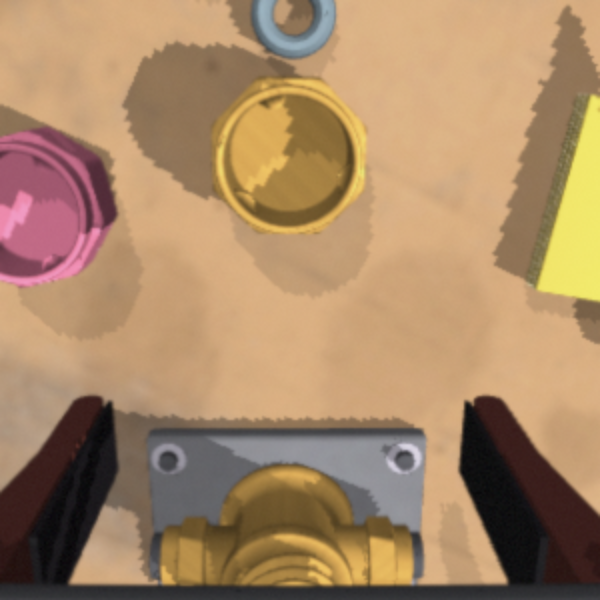

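The picture shows that, once released, the cap rolled over its shoulder. It now stands mouth up on its dome at crop (290,155), full-frame (325,157), beside the pink one (45,210). That is the orientation we need. I fit its pose and the nest's.

Run:
```python
from h import *
o=ctrl.get_obs();c=cams.get_image("wrist")
for n in ("cap","other_cap"):
    for b in cams.cut_out("wrist",n):
        x,y,w,h=b["rect"]
        if abs(x-325)<15 and abs(y-157)<20:
            print(n,b["p"],fitcap(c,o,b["pixels"],at(c,(x,y),25,o)[:2],CAPDN(39)))
            x0=at(c,(x,y),25,o)
im=c["image"][115:200,280:370]
g=cv2.resize(cv2.cvtColor(im,cv2.COLOR_RGB2GRAY),None,fx=4,fy=4)
go([x0[0],x0[1],120])
```

```text
cap 0.6 (array([412.82956163, 222.87709765]), np.float64(27.015063209116853), np.float64(0.9726076042368211))
pos [466.3 249.5 118.3] tool y az 116.97 shift units [ 2.406 -0.007 -0.063] q [ 0.47  0.44  1.91 -0.    0.8  -1.57] t 23.15 w 87.7 F [-0.7 -0.8 -0.8]
```

Emit:
move_arm(
  steps=[
    [[0.8,0,0.2],0,0],
    [[0.8,0,0.5],0,0],
    [[0.5,0,0.6],0,0],
    [[0.22,0,0.7],0,0],
    [[0,0,0.8],0,0],
    [[0,0,0.6],0,0],
    [[0,0,0],0,0],
  ],
)

```text
t: 23.73
ee_pos: [413.0, 222.4, 31.2]
orientation: [0.731, -3.049, 0.002]
ft_force: [-1.4, -0.2, 0.4]
width: 87.5
grasp_force: 0.0
```

Run:
```python
from h import *
o=ctrl.get_obs();c=cams.get_image("wrist")
for b in cams.cut_out("wrist","cap"): print(b["p"],b["rect"],at(c,b["rect"][:2],30,o).round(1))
go([412.8,222.9,6])
```

```text
0.91 [323.9, 291.1, 111.0, 113.9] [408.5 220.9  30. ]
pos [414.6 223.1  33.4] tool y az 116.97 shift units [0.066 0.025 1.096] q [ 0.47  0.53  2.06 -0.    0.55 -1.57] t 23.83 w 87.9 F [-0.   0.7  0.1]
```

Emit:
move_arm(
  steps=[
    [[0.08,0,0.4],0,0],
    [[0,0,0.4],0,0],
    [[0,0,0.28],0,0.1],
    [[0,0,0],0,0.25],
    [[0,0,0],0,0.33],
    [[0,0,0],0,0.37],
    [[0,0,0],0,0.5],
    [[0,0,0],0,1],
    [[0,0,0],0,1],
    [[0,0,0],0,1],
  ],
)

```text
t: 24.67
ee_pos: [413.9, 222.8, 7.6]
orientation: [-0.733, 3.054, 0.0]
ft_force: [-0.1, 1.0, 3.3]
width: 53.6
grasp_force: 30.0
```

Run:
```python
from h import *
go([412.8,222.9,6])
```

```text
pos [413.9 222.8   7.6] tool y az 116.97 shift units [0.038 0.022 0.063] q [ 0.47  0.58  2.07  0.    0.49 -1.57] t 24.67 w 53.6 F [-0.1  1.   3.3]
```

Emit:
move_arm(
  steps=[
    [[0,0,-0.2],0,1],
    [[0,0,-0.5],0,1],
    [[0,0,-0.8],0,1],
    [[0,0,-0.9],0,1],
    [[0,0,-0.9],0,1],
    [[-0.05,-0.3,-0.9],0,1],
    [[-0.05,-0.7,-0.5],0,1],
    [[-0.05,-0.9,0],0,1],
    [[-0.05,-1,0],0,1],
    [[-0.05,-1,0],0,1],
    [[-0.05,-1,0],0,1],
    [[-0.05,-1,0],0,1],
    [[0,-0.9,0],0,1],
    [[0,-0.6,0],0,1],
    [[0,-0.2,0],0,1],
    [[0,0,0],0,1],
  ],
)

```text
t: 26.0
ee_pos: [507.7, 56.5, 124.8]
orientation: [0.73, -3.056, -0.0]
ft_force: [-0.6, -0.5, -1.5]
width: 54.0
grasp_force: 30.0
```

Run:
```python
from h import *
o=ctrl.get_obs();c=cams.get_image("wrist");cv2.imwrite("pics/w10.png",c["image"][:,:,::-1])
for n in ("other_cap","cap"):
    for b in cams.cut_out("wrist",n):
        x,y,w,h=b["rect"];x0=at(c,(x,y),30,o)
        rgb=c["image"][b["pixels"]].mean(0).round()
        print(n,round(b["p"],2),[round(v) for v in b["rect"]],x0.round(1),rgb)
        if n=="other_cap" and np.hypot(x0[0]-455,x0[1]-31)<20: print(fitcap(c,o,b["pixels"],x0[:2],[('c',25,46),('o',27,38),('o',27,14)]))
for b in cams.cut_out("wrist","rest"): print("rest",b["p"],b["rect"],at(c,b["rect"][:2],14,o).round(1))
go([455,31,125])
```

```text
other_cap 0.84 [326, 161, 81, 82] [452.6  30.9  30. ] [192. 154.  80.]
(array([452.36715945,  30.7362498 ]), np.float64(20.707106733026944), np.float64(0.9668215557298896))
other_cap 0.83 [444, 250, 81, 74] [471.8 142.9  30. ] [178. 104. 129.]
other_cap 0.72 [324, 309, 123, 121] [558.3  82.9  30. ] [150. 118.  62.]
cap 0.66 [323, 310, 128, 123] [560.   83.3  30. ] [150. 118.  62.]
rest 0.65 [325.8, 157.9, 115.6, 114.5] [452.1  30.7  14. ]
pos [506.9  58.1 124.7] tool y az 117.02 shift units [ 2.343 -0.022 -0.011] q [ 0.09  0.4   1.95  0.    0.79 -1.95] t 26.2 w 53.8 F [-1.6  0.9 -0.8]
```

Emit:
move_arm(
  steps=[
    [[0.3,0,0],0,1],
    [[0.6,0,0],0,1],
    [[0.7,0,0],0,1],
    [[0.5,0,0],0,1],
    [[0.3,0,0.2],0,1],
    [[0,0,0.5],0,1],
    [[0,0,0.6],0,1],
    [[0,0,0.5],0,1],
    [[0,0,0.3],0,1],
    [[0,0,0.2],0,1],
    [[0,0,0],0,1],
    [[0,0,0],0,1],
  ],
)

```text
t: 27.2
ee_pos: [454.2, 30.2, 67.2]
orientation: [0.733, -3.055, -0.0]
ft_force: [-0.7, -0.2, -1.4]
width: 53.6
grasp_force: 30.0
```

Run:
```python
from h import *
go([453.3,30.9,48])
```

```text
pos [454.2  30.2  67.2] tool y az 116.98 shift units [0.018 0.042 0.769] q [ 0.04  0.45  2.09  0.    0.6  -2.  ] t 27.2 w 53.6 F [-0.7 -0.2 -1.4]
```

Emit:
move_arm(
  steps=[
    [[0.02,0.03,0.2],0,1],
    [[0,0,0.2],0,1],
    [[0,0,0.15],0,1],
    [[0,0,0.1],0,1],
    [[0,0,0.06],0,1],
    [[0,0,0],0,1],
  ],
)

```text
t: 27.7
ee_pos: [453.1, 30.5, 49.1]
orientation: [0.733, -3.054, -0.0]
ft_force: [-0.3, -0.5, -2.5]
width: 53.9
grasp_force: 30.0
```

Run:
```python
from h import *
go([453.3,30.9,46.6])
```

```text
pos [453.1  30.5  49.1] tool y az 116.97 shift units [-0.013  0.011  0.102] q [ 0.04  0.48  2.1  -0.    0.56 -2.  ] t 27.7 w 53.9 F [-0.3 -0.5 -2.5]
```

Emit:
move_arm(
  steps=[
    [[0,0,0.04],0,1],
    [[0,0,0.04],0,1],
    [[0,0,0.03],0,1],
    [[0,0,0],0,1],
  ],
)

```text
t: 28.03
ee_pos: [453.3, 30.5, 46.7]
orientation: [-0.733, 3.055, -0.0]
ft_force: [-0.3, 0.2, -1.7]
width: 53.6
grasp_force: 30.0
```

Emit:
move_arm(
  steps=[
    [[0,0,0.03],0,1],
    [[0,0,0.03],0,1],
    [[0,0,0],0,1],
  ],
)

```text
t: 28.28
ee_pos: [453.4, 30.5, 46.5]
orientation: [-0.733, 3.055, -0.0]
ft_force: [-4.2, -0.5, 18.2]
width: 54.0
grasp_force: 30.0
```

Contact at the expected height (18 N). I ease off slightly, release and retreat straight up.

Emit:
move_arm(
  steps=[
    [[0,0,-0.04],0,1],
    [[0,0,0],0,0.38],
    [[0,0,0],0,0.35],
    [[0,0,0],0,0.25],
    [[0,0,0],0,0.1],
    [[0,0,0],0,0],
    [[0,0,0],0,0],
    [[0,0,-0.2],0,0],
    [[0,0,-0.5],0,0],
    [[0,0,-0.8],0,0],
    [[-0.4,0,-0.8],0,0],
    [[-0.8,0,-0.4],0,0],
    [[-0.8,0,0],0,0],
    [[-0.4,0,0],0,0],
    [[0,0,0],0,0],
  ],
)

```text
t: 29.53
ee_pos: [508.7, 58.4, 114.2]
orientation: [-0.734, 3.053, -0.0]
ft_force: [-0.1, -0.3, 0.5]
width: 87.7
grasp_force: 0.0
```

Run:
```python
from h import *
o=ctrl.get_obs();c=cams.get_image("wrist")
im=c["image"][:,:,::-1].copy()
for n in ("cap","other_cap"):
    for b in cams.cut_out("wrist",n):
        x,y,w,h=b["rect"];x0=at(c,(x,y),60,o);print(n,round(b["p"],2),[round(v) for v in b["rect"]],x0.round(1))
        if n=="cap" and np.hypot(x0[0]-453,x0[1]-31)<25: print(fitcap(c,o,b["pixels"],x0[:2],CAPDN(78)))
t=cams.get_image("top")["image"][:,:,::-1]
a=cv2.resize(im[60:360,180:480],(540,540));b=cv2.resize(t[285:355,345:415],(250,250),interpolation=2)
out=np.zeros((540,800,3),np.uint8);out[:,:540]=a;out[:250,545:795]=b;cv2.imwrite("pics/fin.png",out)
go([453,31,150])
```

```text
other_cap 0.76 [309, 341, 74, 64] [567.2  77.2  60. ]
other_cap 0.63 [448, 254, 81, 79] [467.  128.6  60. ]
pos [505.1  57.3 113. ] tool y az 116.97 shift units [ 2.338  0.007 -1.474] q [ 0.09  0.42  1.96 -0.    0.77 -1.95] t 29.73 w 87.9 F [-0.3  0.3  0.3]
```

View pics/fin.png

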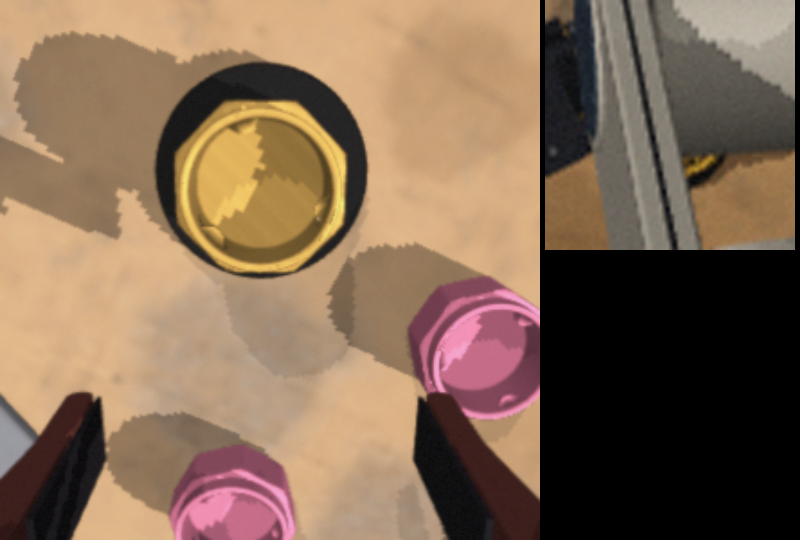

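The cap lies mouth up on the nest in the ring, with its rim at crop (262,188). I check the size and level against the projected nested model and hand in if they match.

Run:
```python
from h import *
o=ctrl.get_obs();c=cams.get_image("wrist")
hsv=cv2.cvtColor(c["image"],cv2.COLOR_RGB2HSV)
m=((hsv[...,0]>15)&(hsv[...,0]<30)&(hsv[...,1]>140)).astype(np.uint8)
m=cv2.morphologyEx(m,cv2.MORPH_OPEN,np.ones((3,3)))
n,l,s,_=cv2.connectedComponentsWithStats(m);px=proj(c,[453,31,60],o)
k=min((i for i in range(1,n) if s[i,4]>2000),key=lambda i:np.hypot(s[i,0]+s[i,2]/2-px[0],s[i,1]+s[i,3]/2-px[1]))
f=cv2.morphologyEx((l==k).astype(np.uint8),cv2.MORPH_CLOSE,np.ones((25,25)))>0
iou=0
for z in (72,75,78,81,84):
    r=fitcap(c,o,f,[453,31],CAPDN(z)); print(z,r[0].round(1),r[1].round(1),r[2].round(4)); iou=max(iou,r[2])
print(s[k])
if iou>.955: ctrl.close_job();print("handed in",iou)
```

```text
72 [452.8  30.1] 26.3 0.9534
75 [452.3  30.4] 27.0 0.968
78 [452.   30.5] 27.0 0.9727
81 [452.   30.5] 26.6 0.9484
84 [452.1  30.5] 26.3 0.9231
[ 276  123   95   95 7156]
the job is handed in; nothing more can be done
handed in 0.9726767235586614
```

I unscrewed the cap and nested it upside down on the brass cap in the black rest. The last camera check matched the nested height and was centred to within about 1 mm. The arm was clear, and I handed the job in at about 30 s, though no verdict came back.

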